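Load the demagnetiser tray and latch it shut

TASK

Set the stepped rectangular steel mould insert upright in the nest of the demagnetiser's pulled-out tray, let go of it, then press the tray in until its push-push latch catches, and take your hand away so that the tray stays in by itself. Leave the bush, the brass tin and the magnet base where they are.

Things in the scene. Friction and masses are not known exactly. Their poses are not given: they have to be found in the camera images.
- insert_center (a point): Steel mould insert, 0.27 kg, standing on the bench: a base block 50 x 30 mm, 14 mm high, with a narrower block 36 x 24 mm, 16 mm high, centred on top; 30 mm high overall. This point is its centre, 15 mm above its underside; x runs along its 50 mm length, y across its 30 mm width, z up. It is the same turned half round. It is best gripped from above on the upper block, across its 24 mm.
- tray_nest (a point): Centre of the nest's floor on the tray (22 mm above the bench). The nest takes the insert's base lengthwise along x: four ribs of dark steel, 9.5 mm high, leaning outwards, leave 54 mm (x) by 34 mm (y) at the floor and about 6 mm more at the top. x points into the demagnetiser, the way in which the tray is pressed; y across the tray; z up. The flat tray is 86 mm wide, without side walls. The point moves with the tray.
- tray_front (a point): Centre of the outer face of the tray's upright aluminium front plate, which is 112 mm wide (y), 12 mm thick (x) and 78 mm high, from 10 to 88 mm above the bench, a little taller than the box; this point is 49 mm above the bench and 47 mm in front of the nest's centre. x points into the demagnetiser: press the plate that way. It has no handle.
- tray (a joint): How far the tray is pressed in, in m: 0 = fully out (start), about 0.070 = latched, 0.0815 = pressed to its stop. A spring pushes the tray out with 3 N at 0 rising to 6 N; a slow press takes about 7 N up to the stop. Push-push latch: press past about 0.079 (up to the stop), then let the tray come back: it catches at about 0.070. Pressed less, it springs out again; pressed to the stop a second time and let go, the latch frees it and it comes right out.
- demag: Demagnetiser, a grey sheet-metal box fixed to the bench, 215 mm deep (x), 150 mm wide (y), 82 mm high, with vent slots in its top and a tunnel (106 mm wide, from 12 to 68 mm above the bench) through its front, from which the tray stands out. Origin: on the bench under the middle of its front face; x points into the box, so the tray comes out to -x; y across, z up. Tray out: the front plate's outer face is 95 mm before the box's front; latched: 25 mm; at the stop: 13.5 mm.
- bush: Bystander: round steel guide bush, 42 mm high, 36 mm in diameter with a 48 mm flange at its foot; origin at the centre of its underside.
- tin: Bystander: open round brass tin, 60 mm in diameter, 34 mm high; origin at the centre of its underside.
- magbase: Bystander: grey magnet base, a 50 x 50 mm block 60 mm high with a knob on top, 73 mm in all; origin at the centre of its underside.
Not all that is in view belongs to the job. What is shaped like the part that bears insert_center but black is not meant.

How it is judged:
By the outcome, as a careful person would: the job done as asked, in the order asked, and still so for the second after the job is handed in, with the robot touching nothing.
It also fails if it takes over 58 s, if anything falls off the work surface, if the arm or the gripper's body presses on something with over 40 N, if the wrist force passes 120 N, or if a joint passes its speed limit or range.

ROBOT

A 6-joint arm with a two-finger parallel gripper is mounted at the origin on the work surface. World frame = base frame: x ahead of the robot, y to its left, z up, the work surface at z = 0. Lengths are in m, angles in rad, forces in N, time in s.
With the tool pointing down it reaches from about 0.35 to 0.975 m from the base axis. Payload 4.9 kg.
Tool frame: the origin (TCP) lies at the very end of the fingers, on their centre line; the grasp point (between the pads) lies ctrl.grip_point_offset behind it (ctrl.grip_point_offset is the distance from the TCP to the grasp point, in m); z points along the fingers, y is the direction in which the jaws open and shut (so a half turn about z gives the same grasp; the last joint's range is limited). The gripper opens to 85 mm and grips with 20 to 120 N. Pads are 22 mm wide; open, the fingers measure 114 mm over their backs; the gripper's body (76 mm by 85 mm) begins 54 mm behind the grasp point. The pads swing forward as they close: fully open they stand 13 mm farther back than shut.
Start: joints at [1.092, 0.053, 1.613, -0, 1.476, -0.119], TCP at [0.22, 0.585, 0.231] pointing down, gripper open.
Joint ranges: [-3.01, 3.01], [-1.01, 2.22], [0.06, 2.58], [-1.02, 4.17], [0.09, 2.62], [-3.14, 3.14]. Speed limits (rad/s): [2.57, 2.57, 3.14, 3.14, 3.14, 3.14].

INTERFACE

Orientations are given as a rotation vector (axis times angle).
In Python, from station import ctrl gives the robot as it stands. The module is installed in compiled form; this text tells all that it offers.
- The arm moves only by the shell command python3 -m creep 'ROWS' [FORCE]. ROWS is JSON, a list of rows, each a list of 5 numbers: the closure in counts, from 0 (fully open) to 255 (shut), then the shift along the tool's x, y, z in mm, then the turn about the tool's z in rad. A call has 1 to 12 rows; each row is the pose to reach, as a shift and turn from the pose commanded when the call began, along the tool's axes at that moment; what a row does not reach only later rows make up. A row lasts 1/12 s, in which the tool goes at most 41.7 mm and 7.16 degrees, less where a joint would pass 70% of its speed; a pose out of reach is approached as far as the arm can. A call with a gripper value outside its range is refused whole. The fingers move at their own pace and stop on an object; FORCE is the grip in N (left out, the last holds). Time passes only in rows, so rows that repeat a pose let the fingers close. It gives the time, the measured TCP pose, the force and the opening at its end, in the units of the state.
- ctrl.get_obs(): the state, without advancing time (a new reading comes with each control period).
- ctrl.get_image(name): name is "side" or "top"; returns the picture (420x560x3 uint8, red, green, blue); there is no depth.
- ctrl.calibration(name): a dict with "fx", "fy", "cx", "cy" (pixels), "R" (3x3) and "t" (3): a world point X has camera coordinates R X + t. Camera axes: x right, y down, z forward; pixel columns grow to the right and rows downward; lengths in m; the calibration is good to about 2 mm. A picture is of the moment at which its call begins. calibration takes no time and is no camera call.
- ctrl.finish_job(): hands the job in, once; it reports no verdict.
Trained networks look in the newest picture that a camera, given by its name, has taken for a name from the list of things; names that differ only in an ending like _2 or _b are one class to them, and where a whole thing is asked for, a point or a joint stands for the part that bears it (a point fixed in the world has none). Each returns a list of dicts, best first, with "conf" (0 to 1); they miss things now and then, are a little off and sometimes report something else, mostly with a low value. They report only what shows in the picture. A call takes as long as a camera call. They do not tell look-alikes from the thing itself.
- ctrl.boxes_of(camera, label): "rect" ([left, top, width, height] in pixels, round what is visible of it).
- ctrl.outline_of(camera, label): "mask" (420x560 bool, what is visible of it) and "rect" ([left, top, width, height] in pixels, round what is visible of it).
The state is a dict: "t": time; "q": joint angles; "dq": joint speeds; "effort": joint torques, N m; "tool_pos": TCP position; "tool_rot": TCP orientation; "contact_force": force on the tool from outside, world axes, zero at the start; "wrist_torque": the same for the moment, N m; "opening": finger opening in m.
Only numpy, scipy, OpenCV 4.12 (cv2) and the standard library are available. Lean on these libraries where they do the work, as an engineer would, in place of code of your own. Each camera call takes 0.05 s, during which the arm holds its last target. There are 200 camera calls.

## Working session

There is one attempt and no reset: what is moved stays moved. The work goes in short steps, Python scripts to look and compute and a shell command to move; the robot and the scene stay as the last step left them, time stands still between calls to the robot, and variables do not carry over. Pictures are saved under pics/ and viewed, about 8 in all and at most 12, crops included, and the job is handed in when it is done.

```bash
mkdir -p pics; cat > h.py <<'E'
import numpy as np, cv2
from station import ctrl
def cal(c):
    k=ctrl.calibration(c); return k,np.array(k["R"]),np.array(k["t"])
def ray(c,u,v,z):
    k,R,t=cal(c); d=R.T@np.array([(u-k["cx"])/k["fx"],(v-k["cy"])/k["fy"],1]); o=-R.T@t
    return o+d*(z-o[2])/d[2]
def proj(c,X):
    k,R,t=cal(c); p=R@np.array(X)+t; return np.array([k["fx"]*p[0]/p[2]+k["cx"],k["fy"]*p[1]/p[2]+k["cy"]])
def save(c,n):
    im=ctrl.get_image(c); cv2.imwrite(f"pics/{n}.png",im[:,:,::-1]); return im
E
python3 - <<'E'
from h import *
print(ctrl.grip_point_offset, ctrl.get_obs())
for c in("top","side"):
    save(c,c+"0"); k,R,t=cal(c); print(c,k["fx"],-R.T@t)
    for l in("insert_center","tray_nest","tray_front","demag","bush","tin","magbase"):
        for d in ctrl.outline_of(c,l):
            m=d["mask"].astype(np.uint8); ys,xs=np.nonzero(m)
            r=cv2.minAreaRect(np.c_[xs,ys].astype(np.float32))
            print(c,l,round(d["conf"],2),d["rect"],np.round(r[0],1),np.round(r[1],1),round(r[2],1), np.round(ray(c,*r[0],0.03),3))
E
```

```text
0.0187 {'t': 0.0, 'q': array([ 1.09201820e+00,  5.33756476e-02,  1.61430633e+00,  9.88190637e-06,
        1.47601196e+00, -1.19009430e-01]), 'dq': array([-6.52706895e-05, -2.14730192e-04,  1.09074232e-03,  8.44526303e-04,
        1.38904755e-03, -1.59662017e-03]), 'effort': array([-5.83897563e-04, -3.93652046e+01, -3.70188046e+01, -1.49750817e-04,
        6.78429191e-03,  4.29230710e-06]), 'tool_pos': array([0.21974563, 0.58442099, 0.23004402]), 'tool_rot': array([-0.56196933, -3.09028131,  0.00314916]), 'contact_force': array([-0.40826672, -0.71127856, -0.13170045]), 'wrist_torque': array([-0.00828583, -0.02404992, -0.01771092]), 'opening': 0.08572215934839307}
top 413.8122282968277 [ 0.3713555  -0.07019416  1.03558825]
top insert_center 0.69 [387.5, 246.8, 19.1, 18.0] [397.1 256.7] [20.7 15.1] 82.9 [ 0.411 -0.373  0.03 ]
top insert_center 0.54 [382.3, 197.4, 14.9, 11.1] [390.1 203.8] [11.7 20.1] 85.2 [ 0.541 -0.361  0.03 ]
top insert_center 0.48 [344.0, 222.2, 21.8, 24.2] [358.6 232.7] [13.4 20.8] 36.9 [ 0.469 -0.281  0.03 ]
top tray_nest 0.61 [171.2, 159.0, 53.7, 52.6] [196.1 187.
[... 955 characters left out ...]
80.5 [ 0.457 -0.294  0.03 ]
side tray_nest 0.6 [215.9, 157.3, 59.3, 47.5] [246.6 181.3] [40.7 63.1] 78.9 [0.578 0.115 0.03 ]
side tray_front 0.61 [213.7, 156.6, 59.6, 45.8] [246.8 181.6] [42.  63.6] 78.5 [0.577 0.114 0.03 ]
side demag 0.95 [142.6, 128.7, 131.1, 75.1] [208.1 166.5] [136.4  60.8] 15.7 [0.557 0.243 0.03 ]
side bush 0.82 [386.7, 235.9, 33.1, 35.8] [405.  251.5] [31. 26.] 90.0 [ 0.614 -0.292  0.03 ]
side tin 0.96 [260.7, 235.3, 28.9, 31.9] [274.  251.5] [31. 30.] 90.0 [ 0.439 -0.131  0.03 ]
side tin 0.22 [145.2, 127.5, 130.2, 74.0] [207.9 166.4] [136.1  60.6] 16.3 [0.557 0.244 0.03 ]
side magbase 0.62 [318.4, 186.1, 25.2, 38.3] [329.6 206.1] [24.6 38.6] 7.1 [ 0.636 -0.093  0.03 ]
```

View pics/top0.png

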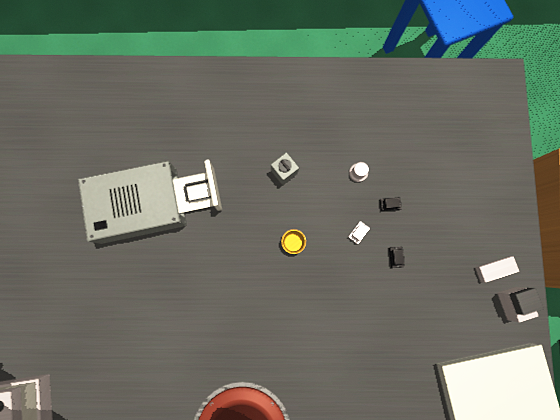

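View pics/side0.png

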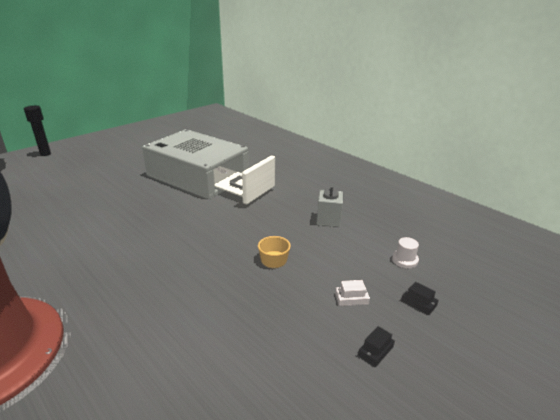

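```bash
python3 - <<'E'
import cv2,numpy as np
t=cv2.imread("pics/top0.png");s=cv2.imread("pics/side0.png")
f=lambda im,x,y,w,h:cv2.resize(im[y:y+h,x:x+w],(400,300),interpolation=cv2.INTER_CUBIC)
a=np.vstack([np.hstack([f(t,155,155,80,60),f(t,340,215,40,30)]),np.hstack([f(s,200,148,80,60),f(s,330,276,48,36)])])
cv2.imwrite("pics/m0.png",a)
E
```

```text
(no output)
```

View pics/m0.png

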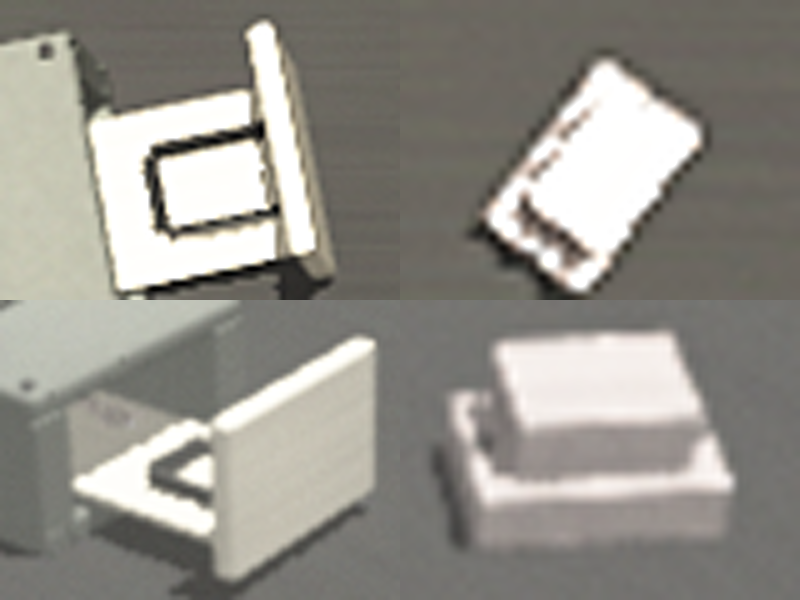

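```bash
cat > fit.py <<'E'
from h import *
from scipy.optimize import minimize
def box(cx,cy,lx,ly,z0,z1):
    a,b=lx/2,ly/2; c=[(cx-a,cy-b),(cx+a,cy-b),(cx+a,cy+b),(cx-a,cy+b)]
    F=[[(*c[i],z0),(*c[(i+1)%4],z0),(*c[(i+1)%4],z1),(*c[i],z1)] for i in range(4)]
    return [np.array(f) for f in F]+[np.array([(*p,z1) for p in c])]
def flat(cx,cy,lx,ly,z): return [box(cx,cy,lx,ly,0,z)[4]]
def insert(): return box(0,0,.05,.03,0,.014)+box(0,0,.036,.024,.014,.030)
def tray(s=0,ins=False):   # demag frame
    n=-.048+s; L=flat(-.02+s,0,.13,.086,.022)
    L+=flat(n,0,.066,.046,.0315)+flat(n,0,.054,.034,.022)
    if ins: L+=[f+[n,0,.022] for f in insert()]
    return L+box(-.1075+.0185+s,0,.012,.112,.010,.088)
def full(s=0):
    return tray(s)+box(.1075,0,.215,.15,.0,.082)
S=6
def cost(c,im,roi,polys,p,K=None):
    x,y,a=p[:3]; x0,y0,w,h=roi; k,R,t=cal(c) if K is None else K
    Rz=np.array([[np.cos(a),-np.sin(a),0],[np.sin(a),np.cos(a),0],[0,0,1]]); o=-R.T@t
    lab=np.zeros((h*S,w*S),np.uint8)
    for i,f in enumerate(polys):
        W=f@Rz.T+[x,y,0]; n=np.cross(W[1]-W[0],W[2]-W[0])
        if n@(o-W[0])<=0: continue
        P=W@R.T+t; u=np.c_[k["fx"]*P[:,0]/P[:,2]+k["cx"],k["fy"]*P[:,1]/P[:,2]+k["cy"]]
        q=((u-[x0,y0]+.5)*S-.5)*16
        cv2.fillPoly(lab,[np.round(q).astype(np.int32)],i+1,shift=4)
    A=np.stack([(lab==i).reshape(h,S,w,S).mean((1,3)).ravel() for i in np.unique(lab)],1)
    I=im[y0:y0+h,x0:x0+w].astype(float).mean(2).ravel()
    s,*_=np.linalg.lstsq(A,I,rcond=None); r=A@s-I
    return np.minimum(r**2,60**2).mean()
def fit(views,polys,p0,d=(.006,.006,.08)):
    Ks={v[0]:cal(v[0]) for v in views}
    g=lambda p:sum(cost(*v,polys,p,Ks[v[0]]) for v in views)
    best=None
    for sg in(1,-1):
        sx=np.vstack([p0]+[np.array(p0)+sg*np.eye(3)[i]*d[i] for i in range(3)])
        r=minimize(g,p0,method="Nelder-Mead",options=dict(initial_simplex=sx,xatol=1e-4,fatol=.01,maxiter=250))
        r=minimize(g,r.x,method="Nelder-Mead",options=dict(initial_simplex=r.x+(sx-sx[0])/2,xatol=1e-4,fatol=.01))
        if best is None or r.fun<best.fun: best=r
    return best.x,best.fun
E
python3 - <<'E'
from fit import *
T=cv2.imread("pics/top0.png");D=cv2.imread("pics/side0.png")
ti=("top",T,(338,212,44,42)); si=("side",D,(328,272,52,40))
for n,v in(("t",[ti]),("s",[si]),("ts",[ti,si])):
    print("ins",n,*[(np.round(p,4),round(f,1)) for p,f in [fit(v,insert(),(.469,-.281,a)) for a in(-.9,-.6)]])
tt=("top",T,(160,150,70,70)); st=("side",D,(205,150,80,60))
for n,v in(("t",[tt]),("s",[st]),("ts",[tt,st])):
    print("tray",n,*[(np.round(p,4),round(f,1)) for p,f in [fit(v,full(),(.567,.163,a)) for a in (1.4,1.75)]])
E
```

```text
ins t (array([ 0.4719, -0.2845, -0.6629]), np.float64(127.0)) (array([ 0.4719, -0.2845, -0.6624]), np.float64(127.0))
ins s (array([ 0.4725, -0.2842, -0.6684]), np.float64(128.0)) (array([ 0.4724, -0.2844, -0.6598]), np.float64(127.2))
ins ts (array([ 0.4722, -0.2844, -0.666 ]), np.float64(260.9)) (array([ 0.4723, -0.2843, -0.662 ]), np.float64(261.1))
tray t (array([0.5617, 0.1678, 1.7841]), np.float64(632.0)) (array([0.5622, 0.161 , 1.7928]), np.float64(553.4))
tray s (array([0.5592, 0.1629, 1.8312]), np.float64(503.9)) (array([0.5596, 0.1628, 1.8275]), np.float64(504.2))
tray ts (array([0.5614, 0.1617, 1.8036]), np.float64(1083.5)) (array([0.5613, 0.1617, 1.8084]), np.float64(1085.4))
```

```bash
python3 - <<'E'
from fit import *
T=cv2.imread("pics/top0.png");D=cv2.imread("pics/side0.png")
tt=("top",T,(70,148,160,98)); t2=("top",T,(186,152,40,64)); st=("side",D,(232,150,50,60))
B=box(.1075,0,.215,.15,.0,.082)
res={}
for n,v,P in(("t-full",[tt],full()),("t-box",[("top",T,(70,152,112,96))],B),("t-tray",[t2],tray()),("s-plate",[st],tray()),("ts",[tt,st],full())):
    p,f=fit(v,P,(.562,.161,1.78)); res[n]=p
    c,s=np.cos(p[2]),np.sin(p[2]); print(n,np.round(p,4),round(f,1),"nest",np.round(p[:2]-.048*np.array([c,s]),4))
def draw(im,c,P,p,roi,z):
    x0,y0,w,h=roi; o=cv2.resize(im[y0:y0+h,x0:x0+w],None,fx=z,fy=z,interpolation=cv2.INTER_CUBIC)
    a=p[2];Rz=np.array([[np.cos(a),-np.sin(a),0],[np.sin(a),np.cos(a),0],[0,0,1]])
    for f in P:
        u=np.array([proj(c,X) for X in f@Rz.T+[p[0],p[1],0]])
        cv2.polylines(o,[np.int32((u-[x0,y0]+.5)*z*16)],True,(0,0,255),1,cv2.LINE_AA,4)
    return o
p=res["ts"]
P=[*tray(),B[4]]
a=draw(T,"top",P,p,(150,150,80,60),5);b=draw(D,"side",P,p,(200,148,80,60),5)
a2=draw(T,"top",P,res["t-tray"],(150,150,80,60),5);b2=draw(D,"side",P,res["t-tray"],(200,148,80,60),5)
cv2.imwrite("pics/m1.png",np.vstack([np.hstack([a,b]),np.hstack([a2,b2])]))
E
```

```text
t-full [0.5629 0.1612 1.7886] 454.4 nest [0.5733 0.1143]
t-box [0.5637 0.1598 1.7886] 522.7 nest [0.5741 0.113 ]
t-tray [0.5624 0.161  1.7881] 491.1 nest [0.5728 0.1141]
s-plate [0.56   0.1625 1.8118] 327.2 nest [0.5715 0.1159]
ts [0.5624 0.1628 1.788 ] 934.1 nest [0.5727 0.1159]
```

View pics/m1.png

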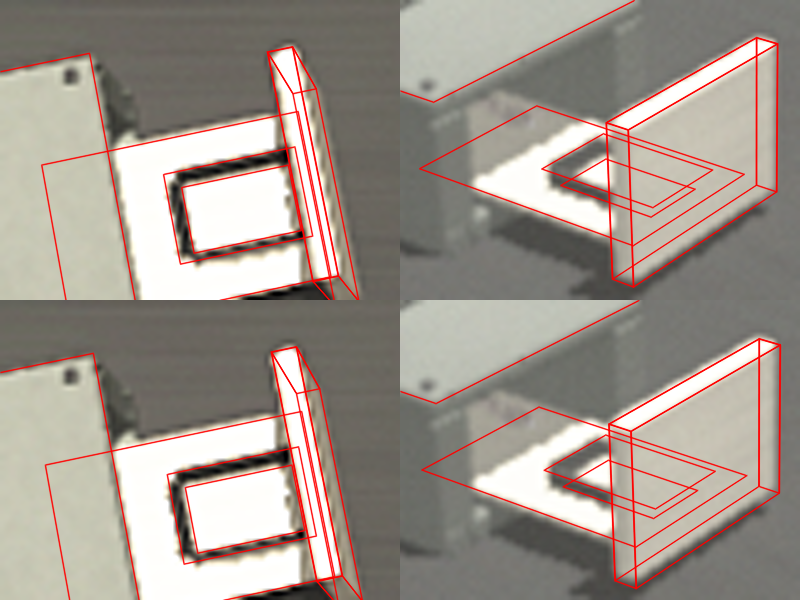

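```bash
cat > go.py <<'E'
from h import *
import sys
# python3 go.py x y z yaw : yaw = world direction of the tool y axis (mod pi)
def plan(x,y,z,yaw):
    o=ctrl.get_obs(); R=cv2.Rodrigues(np.array(o["tool_rot"]))[0]; d=R.T@(np.array([x,y,z])-o["tool_pos"])
    cur=np.arctan2(R[1,1],R[0,1]); q=o["q"]; dq1=np.arctan2(y,x)-np.arctan2(o["tool_pos"][1],o["tool_pos"][0])
    th=-((yaw-cur+np.pi/2)%np.pi-np.pi/2)
    print("pos",np.round(o["tool_pos"],4),"tooly",round(cur,3),"tilt",np.round(R[:,2],3),"F",np.round(o["contact_force"],1),"open",round(o["opening"],4),"t",round(o["t"],2))
    print("shift mm",np.round(d*1000,1),"turn",round(th,3),"or",round(th-np.sign(th)*np.pi,3),"q6->",round(q[5]+dq1+th,2))
if len(sys.argv)>4: plan(*map(float,sys.argv[1:5]))
E
python3 go.py 0.4722 -0.2844 0.12 0.907; python3 go.py 0.4 0.15 0.2 0.907
```

```text
pos [0.2201 0.585  0.2314] tooly 1.211 tilt [ 0.  0. -1.] F [ 0.   0.8 -0.3] open 0.0854 t 0.8
shift mm [-542.1 -725.   111.3] turn 0.304 or -2.838 q6-> -1.57
pos [0.2201 0.585  0.2314] tooly 1.211 tilt [ 0.  0. -1.] F [ 0.   0.8 -0.3] open 0.0854 t 0.8
shift mm [-321.6 -343.8   31.3] turn 0.304 or -2.838 q6-> -0.67
```

```bash
r='[0,-322,-344,31,0.3]'; python3 -m creep '[[0,-322,-344,31,0.3],[0,-322,-344,31,0.3],[0,-322,-344,31,0.3],[0,-322,-344,31,0.3],[0,-322,-344,31,0.3],[0,-322,-344,31,0.3],[0,-322,-344,31,0.3],[0,-322,-344,31,0.3],[0,-322,-344,31,0.3],[0,-322,-344,31,0.3],[0,-322,-344,31,0.3],[0,-322,-344,31,0.3]]' 40; python3 go.py 0.4722 -0.2844 0.12 0.907
```

```text
t: 1.8
tool_pos: [0.4014, 0.1456, 0.2002]
tool_rot: [1.024, 2.968, -0.002]
contact_force: [0.0, 0.7, -0.3]
opening: 0.0854
pos [0.4014 0.1456 0.2002] tooly 0.906 tilt [ 0.001 -0.002 -1.   ] F [ 0.   0.7 -0.3] open 0.0854 t 1.8
shift mm [-320.7 -294.8   81.1] turn -0.001 or 3.141 q6-> -1.62
```

```bash
python3 -m creep '[[100,-321,-295,81,0],[100,-321,-295,81,0],[100,-321,-295,81,0],[100,-321,-295,81,0],[100,-321,-295,81,0],[100,-321,-295,81,0],[100,-321,-295,81,0],[100,-321,-295,81,0],[100,-321,-295,81,0],[100,-321,-295,81,0],[100,-321,-295,81,0],[100,-321,-295,81,0]]'; python3 go.py 0.4722 -0.2844 0.05 0.907
```

```text
t: 2.8
tool_pos: [0.4729, -0.2847, 0.1185]
tool_rot: [-1.024, -2.97, 0.002]
contact_force: [-0.4, 0.5, 0.3]
opening: 0.052
pos [ 0.4729 -0.2847  0.1185] tooly 0.906 tilt [-0.001 -0.001 -1.   ] F [-0.4  0.5  0.3] open 0.052 t 2.8
shift mm [ 0.7 -0.1 68.5] turn -0.001 or 3.141 q6-> -1.58
```

```bash
python3 -m creep '[[100,0.5,0,35,0],[100,0.5,0,65,0],[100,0.5,0,80,0],[100,0.5,0,90,0],[100,0.5,0,97,0],[100,0.5,0,101,0],[100,0.5,0,101,0],[140,0.5,0,101,0],[140,0.5,0,101,0],[140,0.5,0,101,0],[140,0.5,0,101,0],[140,0.5,0,101,0]]' 40; python3 - <<'E'
from h import *
a=save("top","t2")[200:260,320:400];b=save("side","s2")[215:335,290:450]
cv2.imwrite("pics/m2.png",np.vstack([cv2.resize(a,(640,480))[60:360,:,::-1],cv2.resize(b,(640,480))[180:,:,::-1]]))
E
python3 go.py 0.4722 -0.2844 0.0175 0.907
```

```text
t: 3.8
tool_pos: [0.473, -0.2801, 0.0189]
tool_rot: [1.017, 2.971, -0.0]
contact_force: [0.1, -0.2, -0.4]
opening: 0.0385
pos [ 0.4728 -0.28    0.0186] tooly 0.911 tilt [ 0. -0. -1.] F [-0.6  0.6  0.1] open 0.0385 t 3.9
shift mm [-2.2 -3.8  1.1] turn 0.004 or -3.138 q6-> -1.58
```

View pics/m2.png

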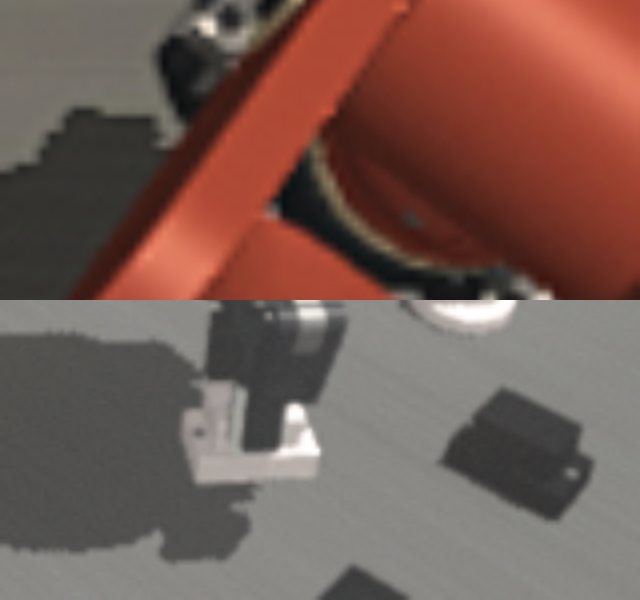

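```bash
python3 -m creep '[[140,-2,-3.8,1,0],[140,-2,-3.8,1,0],[140,-2,-3.8,1,0],[140,-2,-3.8,1,0]]'; python3 go.py 0.4722 -0.2844 0.0175 0.907
```

```text
t: 4.23
tool_pos: [0.4719, -0.2842, 0.0172]
tool_rot: [-1.018, -2.972, -0.0]
contact_force: [0.4, 0.6, -0.0]
opening: 0.0389
pos [ 0.4719 -0.2842  0.0172] tooly 0.911 tilt [-0.  0. -1.] F [ 0.4  0.6 -0. ] open 0.0389 t 4.23
shift mm [-0.3  0.  -0.3] turn 0.004 or -3.138 q6-> -1.58
```

Close, then lift 80 mm.

```bash
python3 -m creep '[[220,0,0,0,0],[220,0,0,0,0],[220,0,0,0,0],[220,0,0,0,0],[220,0,0,0,0],[220,0,0,0,0],[220,0,0,0,0],[220,0,0,0,0]]' 60; python3 -m creep '[[220,0,0,-5,0],[220,0,0,-20,0],[220,0,0,-50,0],[220,0,0,-85,0],[220,0,0,-110,0],[220,0,0,-110,0],[220,0,0,-110,0],[220,0,0,-110,0],[220,0,0,-110,0]]'; python3 go.py 0.571 0.118 0.128 0.217
```

```text
t: 4.9
tool_pos: [0.4721, -0.2843, 0.0176]
tool_rot: [1.018, 2.972, -0.0]
contact_force: [-1.8, -0.2, 2.9]
opening: 0.0226
t: 5.65
tool_pos: [0.4704, -0.2829, 0.1243]
tool_rot: [-1.016, -2.968, -0.003]
contact_force: [-0.2, 0.2, -3.3]
opening: 0.0221
pos [ 0.4704 -0.2829  0.1243] tooly 0.911 tilt [-0.004  0.003 -1.   ] F [-0.2  0.2 -3.3] open 0.0221 t 5.65
shift mm [166.3 378.4  -2.8] turn 0.694 or -2.448 q6-> -0.15
```

```bash
python3 -m creep '[[220,17,38,-20,0.1],[220,50,110,-20,0.3],[220,80,180,-20,0.5],[220,168,376,-20,0.694],[220,168,376,-20,0.694],[220,168,376,-20,0.694],[220,168,376,-20,0.694],[220,168,376,-20,0.694],[220,168,376,-20,0.694],[220,168,376,-20,0.694],[220,168,376,-20,0.694],[220,168,376,-20,0.694]]'; python3 -m creep '[[220,0,0,0,0],[220,0,0,0,0],[220,0,0,0,0]]';python3 go.py 0.5728 0.1153 0.145 0.217
```

```text
t: 6.65
tool_pos: [0.5687, 0.1198, 0.1447]
tool_rot: [-1.959, -2.451, 0.002]
contact_force: [-1.1, 0.2, -2.8]
opening: 0.0226
t: 6.9
tool_pos: [0.569, 0.1147, 0.1461]
tool_rot: [-1.969, -2.447, 0.003]
contact_force: [-0.1, -1.2, -2.2]
opening: 0.0222
pos [0.569  0.1147 0.1461] tooly 0.216 tilt [-0.002 -0.001 -1.   ] F [-0.1 -1.2 -2.2] open 0.0222 t 6.9
shift mm [-0.2  3.9  1.1] turn -0.001 or 3.14 q6-> -0.15
```

```bash
python3 -m creep '[[220,0,4,10,0],[220,0,4,30,0],[220,0,4,55,0],[220,0,4,75,0],[220,0,4,88,0],[220,0,4,88,0],[220,0,4,88,0],[220,0,4,88,0]]'; python3 go.py 0.5728 0.1153 0.0395 0.217; python3 - <<'E'
from h import *
a=save("top","t3")[150:225,150:250];b=save("side","s3")[130:205,190:290]
cv2.imwrite("pics/m3.png",np.hstack([cv2.resize(a,(400,300),interpolation=2),cv2.resize(b,(400,300),interpolation=2)])[:,:,::-1])
E
```

```text
t: 7.57
tool_pos: [0.5747, 0.1165, 0.0606]
tool_rot: [1.967, 2.447, 0.002]
contact_force: [0.6, -0.3, -2.0]
opening: 0.0223
pos [0.5747 0.1165 0.0606] tooly 0.216 tilt [ 0.002  0.    -1.   ] F [ 0.6 -0.3 -2. ] open 0.0223 t 7.57
shift mm [-0.8 -2.2 21.1] turn -0.001 or 3.141 q6-> -0.15
```

View pics/m3.png

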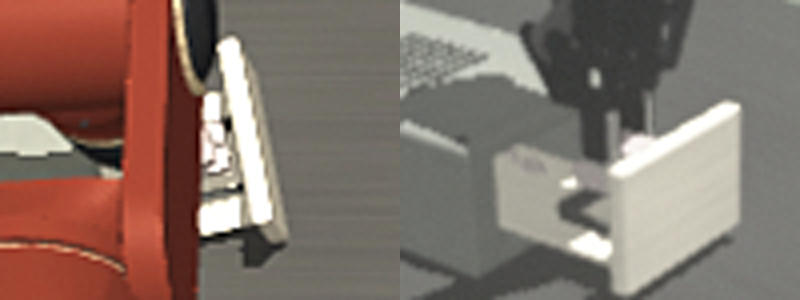

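```bash
python3 -m creep '[[220,0,0,0,0],[220,0,0,0,0],[220,0,0,0,0]]'; python3 go.py 0.5728 0.1153 0.0395 0.217
```

```text
t: 7.92
tool_pos: [0.5741, 0.1169, 0.0601]
tool_rot: [1.967, 2.448, 0.001]
contact_force: [0.4, -0.1, -2.1]
opening: 0.022
pos [0.5741 0.1169 0.0601] tooly 0.217 tilt [ 0.001  0.    -1.   ] F [ 0.4 -0.1 -2.1] open 0.022 t 7.92
shift mm [-1.3 -1.6 20.6] turn 0.0 or -3.141 q6-> -0.15
```

```bash
python3 -m creep '[[220,-1.3,-1.5,3,0],[220,-1.3,-1.5,6,0],[220,-1.3,-1.5,9,0],[220,-1.3,-1.5,12,0],[220,-1.3,-1.5,14,0],[220,-1.3,-1.5,15,0],[220,-1.3,-1.5,15,0],[220,-1.3,-1.5,15,0]]'; python3 go.py 0.5728 0.1153 0.0395 0.217
```

```text
t: 8.58
tool_pos: [0.5725, 0.1152, 0.0442]
tool_rot: [-1.968, -2.449, 0.0]
contact_force: [-0.5, -0.6, -2.8]
opening: 0.0223
pos [0.5725 0.1152 0.0442] tooly 0.217 tilt [-0. -0. -1.] F [-0.5 -0.6 -2.8] open 0.0223 t 8.58
shift mm [0.  0.4 4.7] turn 0.0 or -3.142 q6-> -0.15
```

```bash
python3 -m creep '[[220,0,0.3,1,0],[220,0,0.3,2,0],[220,0,0.3,3,0],[220,0,0.3,3.5,0],[220,0,0.3,4,0],[220,0,0.3,4,0],[220,0,0.3,4,0]]'; python3 go.py 0.5728 0.1153 0.0395 0.217
```

```text
t: 9.17
tool_pos: [0.5727, 0.1152, 0.0403]
tool_rot: [-1.968, -2.449, 0.0]
contact_force: [-0.0, 0.2, -3.3]
opening: 0.0226
pos [0.5727 0.1152 0.0403] tooly 0.217 tilt [-0. -0. -1.] F [-0.   0.2 -3.3] open 0.0226 t 9.17
shift mm [0.1 0.1 0.8] turn -0.0 or 3.142 q6-> -0.15
```

```bash
python3 -m creep '[[220,0,0,0.4,0],[220,0,0,0.8,0],[220,0,0,1.2,0],[220,0,0,1.2,0],[220,0,0,1.2,0]]'; python3 go.py 0.5728 0.1153 0.0395 0.217
```

```text
t: 9.58
tool_pos: [0.5728, 0.1153, 0.0395]
tool_rot: [1.968, 2.449, -0.0]
contact_force: [-2.3, -0.3, 2.1]
opening: 0.0217
pos [0.5728 0.1153 0.0395] tooly 0.217 tilt [ 0. -0. -1.] F [-2.3 -0.3  2.1] open 0.0217 t 9.58
shift mm [0. 0. 0.] turn 0.0 or -3.142 q6-> -0.15
```

```bash
python3 -m creep '[[160,0,0,0,0],[150,0,0,0,0],[130,0,0,0,0],[130,0,0,0,0],[130,0,0,0,0],[130,0,0,-5,0],[130,0,0,-20,0],[130,0,0,-50,0],[130,0,0,-90,0],[130,0,0,-130,0],[130,0,0,-130,0],[130,0,0,-130,0]]'; python3 go.py 0.598 0.000 0.17 0.217
python3 - <<'E'
from h import *
b=save("side","s4")[140:200,205:285]
cv2.imwrite("pics/m4.png",cv2.resize(b,(640,480),interpolation=2)[:,:,::-1])
E
```

```text
t: 10.58
tool_pos: [0.5752, 0.1154, 0.1738]
tool_rot: [1.964, 2.444, 0.009]
contact_force: [-0.1, 0.2, -1.1]
opening: 0.0417
pos [0.5752 0.1154 0.1738] tooly 0.217 tilt [ 0.008  0.001 -1.   ] F [-0.1  0.2 -1.1] open 0.0417 t 10.58
shift mm [-117.6   -2.6    4. ] turn 0.0 or -3.142 q6-> -0.34
```

View pics/m4.png

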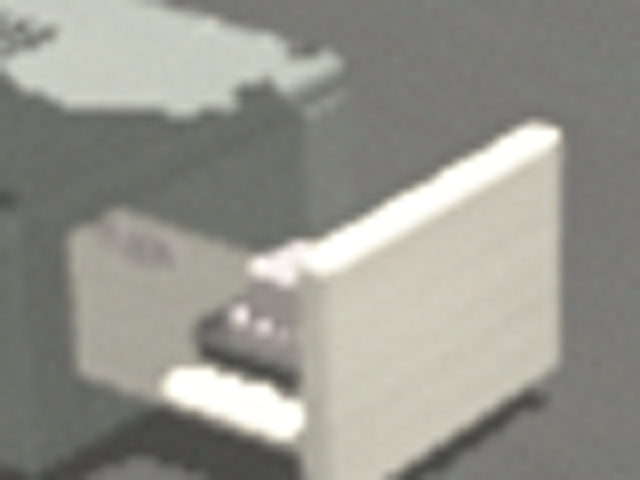

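```bash
python3 -m creep '[[255,-98,-1,0,0],[255,-98,-1,0,0],[255,-98,-1,0,0],[255,-98,-1,0,0],[255,-98,-1,0,0],[255,-98,-1,0,0],[255,-98,-1,20,0],[255,-98,-1,60,0],[255,-98,-1,95,0],[255,-98,-1,130,0],[255,-98,-1,130,0],[255,-98,-1,130,0]]' 60;  python3 -m creep '[[255,0,0,0,0],[255,0,0,0,0],[255,0,0,0,0]]'; python3 go.py 0.5939 0.0196 0.042 0.217
python3 - <<'E'
from h import *
a=save("top","t5")[150:225,150:250];b=save("side","s5")[130:205,190:290]
cv2.imwrite("pics/m5.png",np.hstack([cv2.resize(a,(400,300),interpolation=2),cv2.resize(b,(400,300),interpolation=2)])[:,:,::-1])
E
```

```text
t: 11.63
tool_pos: [0.5904, 0.0208, 0.0367]
tool_rot: [-1.963, -2.446, 0.005]
contact_force: [0.4, 0.2, 1.4]
opening: -0.0002
t: 11.88
tool_pos: [0.5951, 0.0194, 0.0424]
tool_rot: [1.965, 2.446, 0.005]
contact_force: [0.1, 0.4, 0.0]
opening: -0.0001
pos [0.5951 0.0194 0.0424] tooly 0.217 tilt [ 0.005 -0.    -1.   ] F [0.1 0.4 0. ] open -0.0001 t 11.88
shift mm [ 0.5 -1.2  0.4] turn 0.0 or -3.141 q6-> -0.31
```

View pics/m5.png

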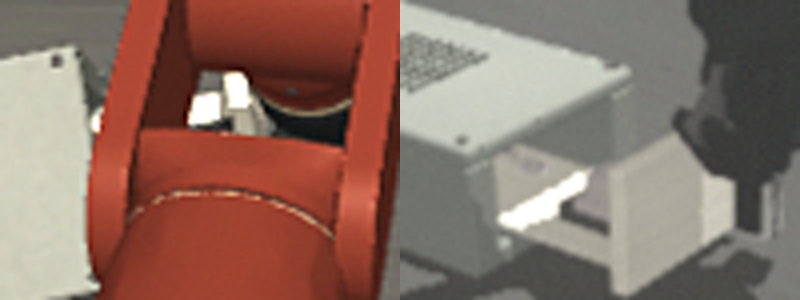

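```bash
python3 -m creep '[[255,12,-1,0,0],[255,26,-1,0,0],[255,34,-1,0,0],[255,38,-1,0,0],[255,42,-1,0,0],[255,46,-1,0,0],[255,50,-1,0,0],[255,54,-1,0,0],[255,58,-1,0,0],[255,62,-1,0,0],[255,66,-1,0,0],[255,70,-1,0,0]]'; python3 go.py 0.5939 0.0196 0.042 0.217
```

```text
t: 12.98
tool_pos: [0.5769, 0.0874, 0.0392]
tool_rot: [1.968, 2.448, -0.001]
contact_force: [0.5, -4.8, 2.2]
opening: -0.0001
pos [0.5769 0.0874 0.0392] tooly 0.217 tilt [ 0.    -0.001 -1.   ] F [ 0.5 -4.8  2.2] open -0.0001 t 12.98
shift mm [-69.8   2.1  -2.8] turn -0.0 or 3.141 q6-> -0.31
```

```bash
python3 -m creep '[[255,4,1,-1,0],[255,8,1,-2,0],[255,12,1,-2,0],[255,16,1,-2,0],[255,20,1,-2,0],[255,24,1,-2,0],[255,28,1,-2,0],[255,32,1,-2,0],[255,36,1,-2,0],[255,39,1,-2,0],[255,42,1,-2,0],[255,42,1,-2,0]]'; python3 go.py 0.5939 0.0196 0.042 0.217
```

```text
t: 13.98
tool_pos: [0.5683, 0.1286, 0.0403]
tool_rot: [-1.968, -2.449, 0.002]
contact_force: [0.8, -4.9, -2.5]
opening: -0.0003
pos [0.5683 0.1286 0.0403] tooly 0.217 tilt [-0.001 -0.001 -1.   ] F [ 0.8 -4.9 -2.5] open -0.0003 t 13.98
shift mm [-111.9    1.5   -1.6] turn 0.0 or -3.141 q6-> -0.31
```

Advance in 1 mm rows, watching the force.

```bash
python3 -m creep '[[255,1,0,0,0],[255,2,0,0,0],[255,3,0,0,0],[255,4,0,0,0],[255,5,0,0,0],[255,6,0,0,0]]';python3 -m creep '[[255,1,0,0,0],[255,2,0,0,0],[255,2,0,0,0]]';python3 go.py 0.5939 0.0196 0.042 0.217
```

```text
t: 14.48
tool_pos: [0.5671, 0.1338, 0.0403]
tool_rot: [1.968, 2.448, -0.003]
contact_force: [1.3, -6.3, -0.4]
opening: -0.0002
t: 14.73
tool_pos: [0.5671, 0.1338, 0.0405]
tool_rot: [1.965, 2.446, -0.007]
contact_force: [2.8, -14.8, -1.9]
opening: 0.0002
pos [0.5671 0.1338 0.0405] tooly 0.217 tilt [ 0.    -0.006 -1.   ] F [  2.8 -14.8  -1.9] open 0.0002 t 14.73
shift mm [-117.3    1.5   -0.9] turn 0.0 or -3.141 q6-> -0.31
```

```bash
python3 -m creep '[[255,1,0,0,0],[255,2,0,0,0],[255,2,0,0,0]]';python3 go.py 0.5939 0.0196 0.042 0.217
```

```text
t: 14.98
tool_pos: [0.5671, 0.1338, 0.0405]
tool_rot: [1.964, 2.444, -0.011]
contact_force: [3.2, -20.3, -0.9]
opening: -0.0003
pos [0.5671 0.1338 0.0405] tooly 0.217 tilt [ 0.001 -0.009 -1.   ] F [  3.2 -20.3  -0.9] open -0.0003 t 14.98
shift mm [-117.3    1.5   -0.4] turn 0.0 or -3.141 q6-> -0.3
```

```bash
python3 -m creep '[[255,-2,0,0,0],[255,-4,0,0,0],[255,-6,0,0,0],[255,-8,0,0,0],[255,-10,0,0,0],[255,-12,0,0,0],[255,-14,0,0,0],[255,-16,0,0,0],[255,-18,0,0,0],[255,-22,0,0,0],[255,-26,0,0,0],[255,-30,0,0,0]]';python3 go.py 0.5939 0.0196 0.042 0.217
```

```text
t: 15.98
tool_pos: [0.5732, 0.1092, 0.0413]
tool_rot: [-1.967, -2.449, -0.001]
contact_force: [-0.5, 0.1, 0.4]
opening: -0.0006
pos [0.5732 0.1092 0.0413] tooly 0.217 tilt [ 0.  0. -1.] F [-0.5  0.1  0.4] open -0.0006 t 15.98
shift mm [-92.    0.9  -0.8] turn 0.0 or -3.141 q6-> -0.31
```

```bash
python3 -m creep '[[255,-30,0,0,0],[255,-60,0,0,0],[255,-60,0,-40,0],[255,-60,0,-80,0],[255,-60,0,-120,0],[255,-60,0,-140,0],[255,-60,0,-140,0],[255,-260,0,-140,0],[255,-260,0,-140,0],[255,-260,0,-140,0],[255,-260,0,-140,0],[255,-260,0,-140,0]]';  python3 -m creep '[[255,0,0,0,0],[255,0,0,0,0],[255,0,0,0,0],[255,0,0,0,0],[255,0,0,0,0],[255,0,0,0,0]]'; python3 - <<'E'
from fit import *
print(ctrl.get_obs()["tool_pos"],ctrl.get_obs()["contact_force"])
A=save("top","t6");B=save("side","s6")
a=A[140:260,60:220];b=B[110:230,130:290]
cv2.imwrite("pics/m6.png",np.hstack([cv2.resize(a,(400,300),interpolation=2),cv2.resize(b,(400,300),interpolation=2)])[:,:,::-1])
K=cal("top");p=(.5624,.1615,1.788);T=A[:,:,::-1]
print([(s,round(cost("top",T,(160,152,66,64),full(s),p,K))) for s in(0,.03,.055,.06,.065,.07,.075,.08)])
for c in("top","side"):
  for l in("bush","tin","magbase"): print(c,l,[(round(d["conf"],2),d["rect"]) for d in ctrl.boxes_of(c,l)][:1])
E
```

```text
t: 16.98
tool_pos: [0.6287, -0.1474, 0.1799]
tool_rot: [-1.968, -2.447, 0.001]
contact_force: [0.5, -0.3, -0.5]
opening: 0.0
t: 17.48
tool_pos: [0.6289, -0.1434, 0.1811]
tool_rot: [-1.966, -2.451, -0.0]
contact_force: [-0.2, -0.6, 0.8]
opening: 0.0
[ 0.62890288 -0.14336686  0.18106186] [-0.24167673 -0.56005555  0.83394969]
[(0, 659), (0.03, 627), (0.055, 391), (0.06, 394), (0.065, 410), (0.07, 278), (0.075, 426), (0.08, 430)]
top bush [(0.51, [347.9, 162.9, 22.5, 22.1])]
top tin []
top magbase []
side bush []
side tin [(0.75, [258.8, 233.6, 30.4, 33.9])]
side magbase [(0.8, [316.9, 188.2, 29.0, 36.1])]
```

View pics/m6.png

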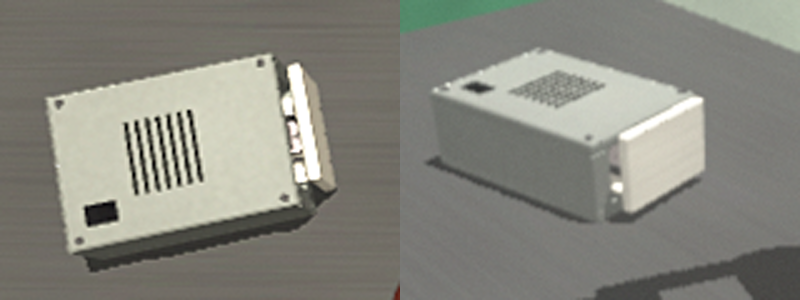

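```bash
python3 -c "
from station import ctrl; print(ctrl.finish_job())"
```

```text
the job is handed in; nothing more can be done
None
```

The insert is standing in the nest and the tray is latched in. I handed the job in at about 18 s on the robot's clock. I picked the light steel insert rather than the two black look-alikes.

**Insert:** I lowered it until it met the nest floor at the expected height (TCP at 39.5 mm). After I let go, the side picture showed it upright and level. I had no clear top view of it in the nest, because the arm was in the way before pressing and the box hid it afterwards.

**Tray:** I pressed the front plate to its stop, at about 20 N, and backed off. The last pictures show the tray staying in with the hand away. The best match for its position was 70 mm, though I only compared a few positions in coarse steps. The measured force was only sensor noise.

**Bystanders:** In the last pictures the networks found the bush (top view), the tin and the magnet base (side view) where they were at the start. They missed each of them in the other view, the top view of the magnet base probably because the arm was over it. The largest wrist force I read was about 20 N.

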